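Purge the plug blaster and hold its lid at the mark

TASK

Purge the spark-plug blast box before it is opened: swing the valve's sprung lever over to its stop, keep it there for a moment, and let it come all the way back. Then lift the box's sprung lid by its handle until the lid lines up with the index arm on the protractor at its end, and finish while still holding it there with the gripper, so that a colleague can reach in for the plugs: do not let go. Leave the index arm as it is set, and do not disturb the can, the screwdriver or the bin.

Things in the scene. Friction and masses are not known exactly. Their poses are not given: they have to be found in the camera images.
- blastbox: Grey open-topped steel box, 280 (its x) x 200 (its y) x 130 mm high, fixed to the bench; origin at the centre of its underside, z up. Its lid is hinged along the top edge on its +y side and has its handle on the -y side. The protractor (a thin aluminium arc of 63 degrees and radius 185 mm about the hinge, with dark ticks, standing in the plane x = +156 mm) is at its +x end. It can stand anywhere in about 10 cm and turned up to 0.35 rad.
- lid_handle (a point): Centre of the lid's bar handle: a round dark steel bar 12 mm thick and 120 mm long, parallel to the box's x axis, on two 12 mm legs at its ends (about 108 mm free between them). On the shut lid it is 135 mm to the -y side of the box's centre and 160 mm above the bench: 35 mm out from the lid's free edge and 22 mm above the lid's upper face. It turns with the lid; its axes are the lid's (x along the hinge, -y from the hinge to the handle).
- lid_hinge (a point): A point on the lid's hinge axis, above the middle of the box's +y edge, 130 mm above the bench; the axis runs along the box's x. The handle bar is 235 mm from it along the lid and 30 mm above it with the lid shut, so it moves on an arc of radius 237 mm.
- lid (a joint): Opening angle of the lid in rad: 0 shut (start), up to 1.25; growing lifts the handle up and over towards the hinge. Hollow folded-sheet steel lid, 280 x 200 x 8 mm, of 0.4 to 0.65 kg; a hinge spring and its weight pull it shut: about 4 to 11 N upward, growing with the angle, at the handle lifts it. It falls shut if let go.
- lid_pointer (a point): Small dark steel stub on the lid's +x end edge, 170 mm from the hinge, which passes beside the index arm; moves with the lid.
- index (a joint): Angle of the index arm in rad, on the same hinge axis and counted the same way as the lid's: the lid is at the mark when both angles are equal. Set somewhere between 0.35 and 0.8; it stays where it is (stiff), and is not to be moved.
- index_screw (a point): Round screw head (22 mm across) at the outer end of the index arm, 185 mm from the hinge: a dark steel bar 200 mm long, 7 mm high, lying just outside the arc at the box's +x end, about 164 mm from the box's middle. Its axes are the index arm's, parallel to the lid's when the lid is at the mark.
- valve: Purge valve: aluminium block 70 x 50 x 62 mm on a dark plate 140 (x) x 100 mm, fixed to the bench; origin at the centre of its underside. The lever swings in its x-z plane.
- lever_grip (a point): Centre of the lever's cross grip: black round bar 22 mm thick, 90 mm long, parallel to the valve's y axis, on top of a 12 mm steel rod, 120 mm from the pivot. At rest it is 52 mm to the -x side of the pivot and 176 mm above the bench; at its stop 52 mm to the +x side at the same height; midway 188 mm high.
- lever_pivot (a point): The lever's pivot, above the valve's centre, 68 mm above the bench; the axis runs along the valve's y.
- lever (a joint): Lever angle in rad: 0 at rest (leaning 0.45 rad to the valve's -x side), 0.9 at its stop (leaning 0.45 rad to +x). A spring brings it back when let go; pushing the grip towards the valve's +x takes 2 to 6 N.
- can: Bystander: plain steel can, 52 mm diameter, 100 mm tall, standing; origin at its underside.
- screwdriver: Bystander: screwdriver lying on the bench near the robot.
- bin: Bystander: open plastic bin, 100 x 140 x 50 mm; origin at its underside.
Not all that is in view belongs to the job. Of the things that look like the valve, the middle-sized one is meant.

How it is judged (in metres and radians):
On the way, in this order (a step that is already met when the one before it is completed fails the run):
1. the purge lever is at its stop, the lid still shut (value of joint lever above 0.82 rad and value of joint lid below 0.05 rad), for 0.2 s.
2. the lever has come all the way back, the lid still shut (value of joint lever below 0.06 rad and value of joint lid below 0.05 rad), for 0.2 s.
At the end, for the whole second after the job is handed in: the lid stands still within 0.07 rad (4 degrees) of the index arm, carried by the gripper's fingers (at least 1.5 N of contact); the index arm is within 10 mm of where it was set and the lever is back at rest (below 0.06 rad) (angle between the y axis of lid_handle and the y axis of index_screw, either way round below 0.07 rad and value of joint lid above 0.25 rad and velocity of joint lid between -0.05 and 0.05 rad/s and contact force between the fingers and lid above 1.5 N and distance of index_screw from where it was at the start of the episode below 0.01 m and value of joint lever below 0.06 rad); the arm keeps its last pose, push and grip.
It fails at once if a bystander is moved by more than 25 mm (distance of any of can, screwdriver, bin from where it was at the start of the episode above 0.025 m).
It fails at once if the index arm is shifted by more than 10 mm (distance of index_screw from where it was at the start of the episode above 0.01 m).
It fails at once if the lid is opened before the lever is back (value of joint each of lid, lever above 0.1 rad).
It also fails if it takes over 61 s, if anything falls off the work surface, if the arm or the gripper's body presses on something with over 40 N, if the wrist force passes 120 N, or if a joint passes its speed limit or range.

ROBOT

A 7-joint arm with a two-finger parallel gripper is mounted at the origin on the work surface. World frame = base frame: x ahead of the robot, y to its left, z up, the work surface at z = 0. Lengths are in mm, angles in rad, forces in N, time in s.
With the tool pointing down it reaches from about 400 to 850 mm from the base axis. Payload 6.9 kg.
Tool frame: the origin (TCP) lies midway between the tips of the shut fingers; the grasp point (between the pads) lies grasp_offset behind it (grasp_offset is the distance from the TCP to the grasp point, in mm); z points along the fingers, y is the line along which they close (so a half turn about z gives the same grasp; the last joint's range is limited). The gripper opens to 85 mm and grips with 20 to 120 N. Pads are 22 mm wide; open, the fingers measure 114 mm over their backs; the gripper's body (76 mm by 85 mm) begins 54 mm behind the grasp point. The pads swing forward as they close: fully open they stand 13 mm farther back than shut.
Start: joints at [1.411, 0.507, -0.238, 1.5, 0.126, 1.149, -0.155], TCP at [164.146, -603.048, 231.275] pointing down, gripper open.
Joint ranges: [-3.08, 3.08], [-0.24, 2.05], [-1.43, 1.35], [0, 2.5], [-1.52, 4.66], [0.17, 1.96], [-2.89, 2.89]. Speed limits (rad/s): [2.39, 2.39, 3.14, 3.14, 3.14, 3.14, 3.14].

INTERFACE

Orientations are given as a 3x3 rotation matrix whose columns are the frame's x, y, z axes.
In Python, from rig import get_state, camera, camera_info, sign_off, look_for, cut_out, landmark_of, grasp_offset gives the robot as it stands.
- The arm moves only by the tool apply_moves, never from a script. Its arguments are lists of equal length, an entry for each row: "jaw": the closure in counts, from 0 (fully open) to 255 (shut); "travel": the shift along the tool's x, y, z in cm, a list of three; "yaw": the turn about the tool's z in degrees. In form: {"jaw": [jaw, ...], "travel": [[tx, ty, tz], ...], "yaw": [yaw, ...]}. A call has 1 to 12 rows; each row shifts and turns the commanded pose from where the row before left it, along the tool's axes as they then stand; what a row does not reach is not made up. A row lasts 1/8 s, in which the tool goes at most 62.5 mm and 10.7 degrees, less where a joint would pass 70% of its speed; a pose out of reach is approached as far as the arm can. A call with a gripper value outside its range is refused whole. The fingers move at their own pace and stop on an object; the grip force is fixed at half the most. Time passes only in rows, so rows that do not move let the fingers close. It gives the time, the measured TCP pose, the force, the opening and the grip force at its end, in the units of the state.
- get_state(): the state, without advancing time (a new reading comes with each control period).
- camera(name): name is "scene" or "top"; returns (picture, depth): 384x512x3 uint8, red, green, blue; 384x512 float32, mm along the optical axis (not along the pixel's ray), 0 where there is no reading.
- camera_info(name): a dict with "intrinsics" (3x3 intrinsics, pixels), "R" (3x3) and "t" (3): a world point X has camera coordinates R X + t. Camera axes: x right, y down, z forward; pixel columns grow to the right and rows downward; lengths in mm; the calibration is good to about 2 mm. A picture is of the moment at which its call begins. camera_info takes no time and is no camera call.
- sign_off(): hands the job in; it is judged then, once.
Trained networks look in the newest picture that a camera, given by its name, has taken for a name from the list of things; names that differ only in an ending like _2 or _b are one class to them, and where a whole thing is asked for, a point or a joint stands for the part that bears it (a point fixed in the world has none). Each returns a list of dicts, best first, with "confidence" (0 to 1); they miss things now and then, are a little off and sometimes report something else, mostly with a low value. They report only what shows in the picture. A call takes as long as a camera call. They do not tell look-alikes from the thing itself.
- look_for(camera, label): "centre" ([column, row] in pixels, amid what is visible of it).
- cut_out(camera, label): "mask" (384x512 bool, what is visible of it) and "centre" ([column, row] in pixels, amid what is visible of it).
- landmark_of(camera, label): "centre" ([column, row] in pixels: a listed point, or the origin of a listed thing).
The state is a dict: "time_s": time; "q": joint angles; "joint_vel": joint speeds; "joint_torque": joint torques, N m; "position": TCP position; "eef_rot": TCP orientation; "ft_force": force on the tool from outside, world axes, zero at the start; "ft_torque": the same for the moment, N m; "gripper_width": finger opening in mm; "gripper_force": force on a finger pad.
Only numpy, scipy, OpenCV 4.12 (cv2) and the standard library are available. Lean on these libraries where they do the work, as an engineer would, in place of code of your own. Each camera call takes 0.05 s, during which the arm holds its last target. There are 200 camera calls.

## Working session

There is one attempt and no reset: what is moved stays moved. The work goes in short steps, Python scripts to look and compute and a tool call to move; the robot and the scene stay as the last step left them, time stands still between calls to the robot, and variables do not carry over. Pictures are saved under pics/ and viewed, at most 10 in all, crops included, and the job is handed in when it is done.

Besides the shell and the picture viewer there is one more tool, called after "Emit:" as name(argument=value, ...), one argument or row to a line, values as JSON. apply_moves: Moves the arm, as the interface text tells. Its arguments: {"type":"object","properties":{"jaw":{"type":"array"},"travel":{"type":"array"},"yaw":{"type":"array"}},"required":["jaw","travel","yaw"]}

```bash
mkdir -p pics; cat > h.py <<'E'
import numpy as np, cv2
from rig import *
def world(cam,uv,depth,r=2):
    I=camera_info(cam);K=np.array(I["intrinsics"]);R=np.array(I["R"]);t=np.array(I["t"])
    u,v=int(round(uv[0])),int(round(uv[1]))
    d=depth[max(v-r,0):v+r+1,max(u-r,0):u+r+1];d=d[d>0]
    if len(d)==0:return None
    d=np.median(d)
    p=np.linalg.inv(K)@np.array([uv[0],uv[1],1])*d
    return R.T@(p-t)
def cloud(cam,depth):
    I=camera_info(cam);K=np.array(I["intrinsics"]);R=np.array(I["R"]);t=np.array(I["t"])
    v,u=np.mgrid[:384,:512]
    p=np.stack([(u-K[0,2])/K[0,0]*depth,(v-K[1,2])/K[1,1]*depth,depth],-1)
    return (p-t)@R
def project(cam,X):
    I=camera_info(cam);c=np.array(I["R"])@X+np.array(I["t"]);p=np.array(I["intrinsics"])@c
    return p[:2]/p[2]
E
python3 - <<'E'
from h import *
np.set_printoptions(precision=1,suppress=True)
s=get_state();print(s["position"],s["eef_rot"],s["time_s"],grasp_offset)
for c in("scene","top"):
    im,d=camera(c);cv2.imwrite(f"pics/{c}0.png",im[:,:,::-1]);np.save(f"{c}0.npy",d)
    for l in("blastbox","lid_handle","lid_hinge","lid_pointer","index_screw","valve","lever_grip","lever_pivot","can","screwdriver","bin"):
        for o in landmark_of(c,l)[:4]: print(c,l,round(o["confidence"],2),np.array(o["centre"]),world(c,o["centre"],d))
E
```

```text
[ 164.  -602.6  230.4] [[ 1.   0.3 -0. ]
 [ 0.3 -1.   0. ]
 [-0.  -0.  -1. ]] 0.0 18.700000000000003
scene blastbox 0.65 [330.1 223.1] [619.1 114.2 136.9]
scene blastbox 0.6 [198.8 178.3] [ 544.9 -342.    76.5]
scene lid_handle 0.81 [291.5 173.5] [496.1 -38.6 164. ]
scene lid_hinge 0.86 [368.7 213.6] [421.6 221.9   6.5]
scene lid_pointer 0.68 [290.9 222.9] [655.1  11.9 131.7]
scene index_screw 0.49 [302.6 198.2] [677.9  37.  267.7]
scene valve 0.87 [203.6 194.2] [ 570.8 -315.2   34.4]
scene valve 0.82 [160.7 169. ] [ 522.5 -512.5   40.6]
scene valve 0.62 [233.4 159.1] [ 357.9 -299.4   24.4]
scene lever_grip 0.85 [159.6 109.9] [ 440.3 -526.2  235.9]
scene lever_grip 0.69 [203.9 144.8] [ 492.  -338.7  181.8]
scene lever_grip 0.67 [233.2 126.5] [ 306.1 -319.   134.5]
scene lever_pivot 0.65 [151.  152.3] [ 507.4 -550.    95.2]
scene lever_pivot 0.61 [230.6 148.3] [ 341.3 -317.    58.9]
scene lever_pivot 0.57 [200.3 179.4] [ 545.7 -336.2   74.1]
scene can 0.67 [224.2 255.3] [ 765.8 -147.7   35. ]
scene can 0.19 [201.3 193.2] [ 576.8 -319.8   43.4]
scene screwdriver 0.49 [268.4 173.2] [ 36
[... 674 characters left out ...]
 0.94 [399.9 222.1] [ 486.6 -516.2   94.9]
top valve 0.61 [326.4 208.1] [ 524.9 -328.9   64.2]
top valve 0.59 [320.3 275.1] [ 345.2 -311.4   56.7]
top lever_grip 0.94 [432.  242.7] [ 429.9 -533.4  242.2]
top lever_grip 0.82 [329.5 295.8] [ 299.9 -320.6  137.4]
top lever_grip 0.74 [128.3 200.7] [530.7 187.8 137.6]
top lever_grip 0.73 [348.5 218.3] [ 487.6 -360.3  185.8]
top lever_pivot 0.87 [409.2 216.9] [ 499.9 -538.3  102.5]
top lever_pivot 0.61 [330.6 202.2] [ 539.2 -337.6   80.4]
top lever_pivot 0.55 [326.6 278.6] [ 336.2 -327.9   58.1]
top can 0.86 [264.  137.1] [ 726.6 -158.    49.4]
top can 0.63 [176.3 128.5] [682.3  46.3 264.3]
top screwdriver 0.94 [262.6 265. ] [ 368.4 -157.6    4.6]
```

View pics/scene0.png

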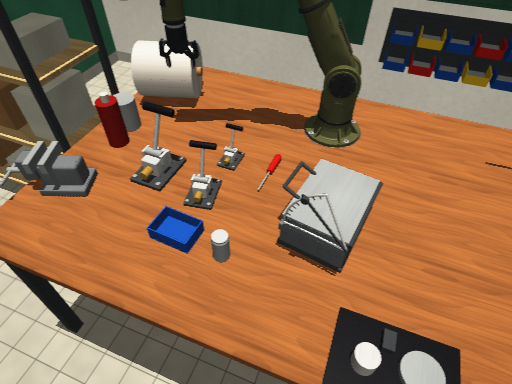

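View pics/top0.png

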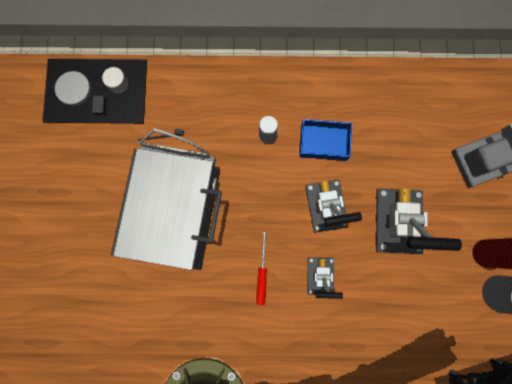

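The scene view shows three valves: the middle-sized one is at (203,190) and its grip at (203,145). The box is at (330,215), its handle at (298,180), and the index screw at (303,198). The top view agrees, with the valve at (327,205), grip at (345,218), handle at (215,215) and screw at (179,131). Next I'll fit the geometry.

```bash
python3 - <<'E'
from h import *
np.set_printoptions(precision=3,suppress=True)
P={c:cloud(c,np.load(c+"0.npy")) for c in("scene","top")}
def sel(c,lo,hi):
    p=P[c].reshape(-1,3);return p[((p>lo)&(p<hi)).all(1)]
def line(p):
    m=p.mean(0);u=np.linalg.svd(p-m)[2][0];s=(p-m)@u;return m+u*(s.min()+s.max())/2,u,np.ptp(s),len(p)
for c in P:
    print(c,"grip",*line(sel(c,[440,-430,160],[540,-280,200])))
    b=sel(c,[300,-400,50],[400,-200,150])
    l=sel(c,[330,-20,131],[720,300,143]); r=cv2.minAreaRect(l[:,:2].astype(np.float32));print(c,"lid",r,np.median(l[:,2]),len(l))
    print(c,"handle",*line(sel(c,[380,-90,150],[640,30,172])))
    pl=sel(c,[470,-420,3],[620,-250,25]);print(c,"plate",cv2.minAreaRect(pl[:,:2].astype(np.float32)),len(pl),np.median(pl[:,2]))
    bl=sel(c,[500,-400,56],[600,-270,66]);print(c,"block",cv2.minAreaRect(bl[:,:2].astype(np.float32)),len(bl))
    a=sel(c,[600,-60,150],[740,260,300]);print(c,"arc pts",len(a));np.save(c+"arc.npy",a)
E
```

```text
scene grip [ 492.626 -343.715  180.642] [ 0.176 -0.984  0.016] 89.05827546118466 193
scene lid ((526.1096801757812, 100.05093383789062), (216.5270233154297, 311.51715087890625), 80.43229675292969) 137.7759210854524 4597
scene handle [494.638 -26.511 161.205] [ 0.988 -0.157 -0.007] 132.68946105390026 185
scene plate ((546.4800415039062, -333.4170227050781), (151.2008819580078, 161.1014862060547), 1.487058162689209) 523 12.041395240524361
scene block ((539.0899047851562, -334.4820251464844), (71.44232177734375, 64.40271759033203), 8.143798828125) 142
scene arc pts 492
top grip [ 487.751 -346.901  184.028] [-0.173  0.985 -0.013] 89.98094649670381 344
top lid ((528.5106811523438, 100.70916748046875), (209.9510498046875, 305.36090087890625), 80.65377044677734) 137.67400871025313 8921
top handle [493.8   -30.289 162.134] [-0.985  0.173  0.   ] 131.03534800033276 345
top plate ((544.60107421875, -336.0384826660156), (148.34242248535156, 167.69566345214844), 0.015311934985220432) 937 11.799645410124434
top block ((539.352294921875, -334.2209777832031), (69.89381408691406, 59.04035949707031), 8.881852149963379) 265
top arc pts 349
```

```bash
python3 - <<'E'
from h import *
np.set_printoptions(precision=3,suppress=True)
th=-0.167;xb=np.array([np.cos(th),np.sin(th),0]);yb=np.array([-np.sin(th),np.cos(th),0])
hd=np.array([494,-29,160.]);H=hd+235*yb-[0,0,30];print("hinge",H)
for c in("scene","top"):
    q=np.load(c+"arc.npy")-H;b=np.stack([q@xb,-q@yb,q[:,2]],1)
    r=np.hypot(b[:,1],b[:,2]);a=np.arctan2(b[:,2],b[:,1])
    k=(r<178)&(r>40)&(b[:,0]>145);print(c,k.sum(),"bar x",np.median(b[k,0]),"ang",np.percentile(a[k],[5,25,50,75,95]))
    m=(b[:,2]>25)&(b[:,0]>150)&(r<178)&(r>30)
    if m.sum()>10:
        p=b[m][:,1:];f=cv2.fitLine(p.astype(np.float32),cv2.DIST_HUBER,0,.01,.01).ravel();print("fit slope ang",np.arctan2(f[1],f[0]),f[2:])
    e=(abs(b[:,0]-166)<12)&(r>172)&(r<205)&(a>.3);print("outer",e.sum(),np.c_[a[e],r[e],b[e,0]][np.argsort(a[e])][::8])
print(get_state()["eef_rot"],get_state()["position"])
E
```

```text
hinge [533.063 202.731 130.   ]
scene 260 bar x 161.85176099225853 ang [0.759 0.795 0.827 1.074 1.093]
fit slope ang 0.76804405 [71.299 76.64 ]
outer 186 [[  0.309 191.243 157.542]
 [  0.363 186.481 156.74 ]
 [  0.427 176.71  155.551]
 [  0.472 188.267 156.08 ]
 [  0.537 189.399 156.618]
 [  0.612 189.853 156.874]
 [  0.724 188.387 172.542]
 [  0.753 201.857 162.945]
 [  0.765 189.271 172.477]
 [  0.777 188.111 171.81 ]
 [  0.788 198.695 161.679]
 [  0.797 197.27  172.295]
 [  0.804 194.174 172.886]
 [  0.818 189.469 171.876]
 [  0.826 184.924 162.995]
 [  0.829 193.863 169.974]
 [  0.836 188.391 167.618]
 [  0.869 179.569 154.574]
 [  0.936 190.457 154.72 ]
 [  0.971 178.555 156.257]
 [  0.999 190.178 155.751]
 [  1.067 189.326 155.127]
 [  1.087 181.75  156.976]
 [  1.098 181.098 156.069]]
top 107 bar x 160.96730778522328 ang [0.756 0.792 0.814 1.062 1.085]
fit slope ang 0.76787335 [71.073 74.945]
outer 164 [[  0.302 191.183 154.264]
 [  0.383 192.977 157.245]
 [  0.468 192.659 154.427]
 [  0.534 192.484 157.698]
 [  0.609 193.54  155.265]
 [  0.673 189.075 156.17 ]
 [  0.726 190.747 155.086]
 [  0.744 197.943 170.137]
 [  0.763 201.479 163.751]
 [  0.775 191.354 156.667]
 [  0.78  191.102 161.143]
 [  0.793 197.834 164.406]
 [  0.803 198.45  170.783]
 [  0.811 182.981 162.276]
 [  0.817 190.202 170.685]
 [  0.827 190.973 165.214]
 [  0.858 191.441 156.057]
 [  0.914 192.345 157.074]
 [  0.979 186.813 158.497]
 [  1.029 188.882 155.176]
 [  1.082 191.973 156.068]]
[[ 0.965  0.263 -0.   ]
 [ 0.263 -0.965  0.   ]
 [-0.    -0.    -1.   ]] [ 164.135 -603.058  231.258]
```

```bash
python3 - <<'E'
import cv2
im=cv2.imread("pics/scene0.png")[140:280,260:400];cv2.imwrite("pics/crop1.png",cv2.resize(im,(600,600),interpolation=cv2.INTER_CUBIC))
E
```

```text
(no output)
```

View pics/crop1.png

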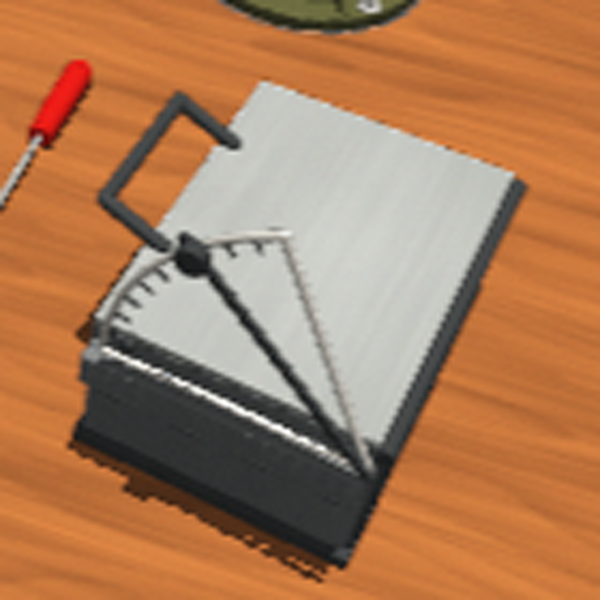

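The close-up shows the index screw at crop (190,255), on the arc at about 0.775 rad. The shut lid's handle is clear. I'll rise and go to a point behind the lever grip.

Emit:
apply_moves(
  jaw=[255,255,255,255,255,255,255,255,255,255,255,255],
  travel=[
    [0,0,-4.5],
    [0,0,-4.5],
    [4,-2.46,0],
    [4,-2.46,0],
    [4,-2.46,0],
    [4,-2.46,0],
    [4,-2.46,0],
    [4,-2.46,0],
    [4,-2.46,0],
    [4,-2.46,0],
    [0,0,0],
    [0,0,0],
  ],
  yaw=[5.2,0,0,0,0,0,0,0,0,0,0,0],
)

```text
time_s: 2.7
position: [444.5, -354.0, 321.2]
eef_rot: [[0.985, 0.174, -0.001], [0.174, -0.985, -0.001], [-0.001, 0.0, -1.0]]
ft_force: [-0.6, -0.7, 0.5]
gripper_width: 0.2
gripper_force: 0.0
```

Emit:
apply_moves(
  jaw=[255,255,255,255,255,255,255,255],
  travel=[
    [0,0,5],
    [0,0,5],
    [0,0,3.5],
    [0,0,2.1],
    [1.5,0,0],
    [1.5,0,0],
    [1,0,0],
    [0,0,0],
  ],
  yaw=[0,0,0,0,0,0,0,0],
)

```text
time_s: 3.7
position: [485.4, -346.9, 166.0]
eef_rot: [[0.985, 0.175, 0.001], [0.175, -0.985, -0.001], [0.001, 0.001, -1.0]]
ft_force: [-3.6, -2.0, 2.1]
gripper_width: 0.1
gripper_force: 1.9
```

```bash
python3 - <<'E'
from h import *
np.set_printoptions(precision=1,suppress=True)
im,d=camera("scene");cv2.imwrite("pics/s2.png",cv2.resize(im[90:230,140:280,::-1],(600,600)))
s=get_state();print(s["position"],s["ft_force"])
E
```

```text
[ 484.6 -347.   165.7] [-2.8 -2.7  0.9]
```

View pics/s2.png

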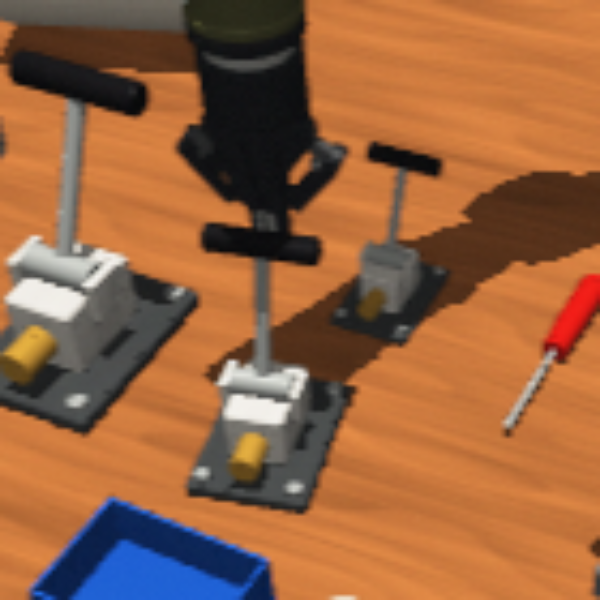

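The gripper is behind the middle valve's grip (crop 260,243) and touching it centrally. I'll push on.

Emit:
apply_moves(
  jaw=[255,255,255,255,255,255],
  travel=[
    [2,0,0],
    [2,0,0],
    [2,0,0],
    [1.5,0,0],
    [0.3,0,0],
    [0,0,0],
  ],
  yaw=[0,0,0,0,0,0],
)

```text
time_s: 4.5
position: [559.3, -332.7, 164.0]
eef_rot: [[0.985, 0.174, -0.004], [0.174, -0.985, 0.001], [-0.004, -0.002, -1.0]]
ft_force: [-6.2, -0.6, -3.1]
gripper_width: -0.3
gripper_force: 3.0
```

```bash
python3 - <<'E'
from h import *
np.set_printoptions(precision=1,suppress=True)
for c in("top","scene"):
    im,d=camera(c);cv2.imwrite(f"pics/{c}3.png",cv2.resize(im[90:230,140:280,::-1],(600,600)))
    for o in landmark_of(c,"lever_grip")[:3]:print(c,o["confidence"],o["centre"],world(c,o["centre"],d))
s=get_state();print(s["position"],s["ft_force"])
E
```

```text
top 0.6 [334.5, 178.5] [ 552.7 -293.9  358.6]
scene 0.63 [194.3, 164.7] [ 587.2 -322.9  180.1]
scene 0.63 [158.2, 106.5] [ 431.6 -535.9  241.5]
scene 0.52 [232.2, 126.8] [ 307.1 -322.6  132.9]
[ 558.9 -332.8  164.1] [-6.6 -0.7 -3.8]
```

View pics/scene3.png

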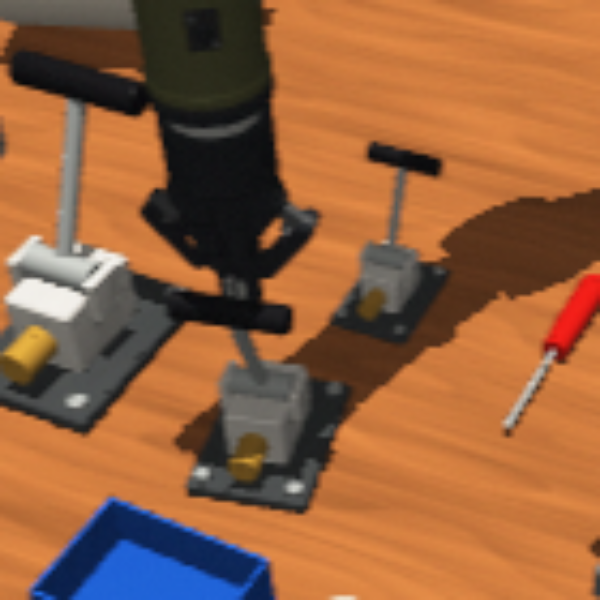

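The lever is well over (grip at crop 230,310), but the force is still only the spring's. I'll creep to the stop.

Emit:
apply_moves(
  jaw=[255,255,255],
  travel=[
    [0.4,0,0],
    [0.3,0,0],
    [0,0,0],
  ],
  yaw=[0,0,0],
)

```text
time_s: 5.08
position: [565.5, -331.8, 163.9]
eef_rot: [[0.985, 0.173, -0.005], [0.173, -0.985, 0.001], [-0.005, -0.002, -1.0]]
ft_force: [-6.6, -0.9, -3.0]
gripper_width: -0.1
gripper_force: 3.3
```

Emit:
apply_moves(
  jaw=[255,255,255],
  travel=[
    [0.3,0,0],
    [0,0,0],
    [0,0,0],
  ],
  yaw=[0,0,0],
)

```text
time_s: 5.45
position: [568.1, -331.4, 163.8]
eef_rot: [[0.985, 0.173, -0.006], [0.173, -0.985, 0.001], [-0.005, -0.002, -1.0]]
ft_force: [-6.7, -1.4, -4.5]
gripper_width: 0.1
gripper_force: 3.5
```

Emit:
apply_moves(
  jaw=[255,255,255],
  travel=[
    [0.3,0,0],
    [0,0,0],
    [0,0,0],
  ],
  yaw=[0,0,0],
)

```text
time_s: 5.82
position: [569.5, -331.2, 163.6]
eef_rot: [[0.985, 0.173, -0.008], [0.173, -0.985, 0.001], [-0.008, -0.003, -1.0]]
ft_force: [-10.6, -0.9, -2.6]
gripper_width: 0.2
gripper_force: 5.5
```

Emit:
apply_moves(
  jaw=[255,255,255],
  travel=[
    [0.3,0,0],
    [0,0,0],
    [0,0,0],
  ],
  yaw=[0,0,0],
)

```text
time_s: 6.2
position: [570.0, -331.1, 163.4]
eef_rot: [[0.985, 0.171, -0.013], [0.172, -0.985, 0.001], [-0.013, -0.004, -1.0]]
ft_force: [-18.3, -0.6, 1.0]
gripper_width: 0.2
gripper_force: 9.0
```

The force is climbing and the position has stalled where I predicted, so this is the stop. Hold, then back off.

Emit:
apply_moves(
  jaw=[255,255,255,255,255,255,255,255,255,255,255,255],
  travel=[
    [0,0,0],
    [0,0,0],
    [0,0,0],
    [-1.5,0,0],
    [-2,0,0],
    [-2,0,0],
    [-2,0,0],
    [-2,0,0],
    [-2,0,0],
    [-2,0,0],
    [-1.5,0,0],
    [0,0,0],
  ],
  yaw=[0,0,0,0,0,0,0,0,0,0,0,0],
)

```text
time_s: 7.7
position: [428.4, -356.9, 165.6]
eef_rot: [[0.985, 0.173, 0.0], [0.173, -0.985, -0.0], [0.0, 0.001, -1.0]]
ft_force: [0.7, 0.2, 0.1]
gripper_width: -0.2
gripper_force: 0.0
```

Emit:
apply_moves(
  jaw=[255,255,255,255,255],
  travel=[
    [0,0,-4],
    [0,0,-5],
    [0,0,-5],
    [0,0,0],
    [0,0,0],
  ],
  yaw=[0,0,0,0,0],
)

```text
time_s: 8.32
position: [429.7, -355.9, 304.8]
eef_rot: [[0.985, 0.175, 0.0], [0.175, -0.985, 0.0], [0.0, -0.0, -1.0]]
ft_force: [-0.3, 0.1, -0.5]
gripper_width: -0.2
gripper_force: 0.0
```

```bash
python3 - <<'E'
from h import *
np.set_printoptions(precision=3,suppress=True)
im,d=camera("scene")
p=cloud("scene",d).reshape(-1,3)
g=p[((p>[440,-430,160])&(p<[620,-280,205])).all(1)];print("grip",g.mean(0),len(g))
s=get_state();print(s["position"],s["ft_force"])
# goal: above handle, tool x along box x, yaw -9.57deg
R=np.array(s["eef_rot"]);y=np.degrees(np.arctan2(R[1,0],R[0,0]));print("yaw",y)
dl=np.array([494,-29])-s["position"][:2];print("local xy cm",R[:2,:2].T@dl/10)
E
```

```text
grip [ 492.493 -342.043  180.584] 194
[ 429.239 -355.825  304.156] [ 0.188 -0.215  0.051]
yaw 10.06464728546972
local xy cm [ 12.088 -31.048]
```

The lever is back at rest (its grip fit matches the start). Now to above the handle.

Emit:
apply_moves(
  jaw=[100,100,100,100,100,100,100,100,100,100,100],
  travel=[
    [1.73,-4.43,0],
    [1.73,-4.43,0],
    [1.73,-4.43,0],
    [1.73,-4.43,0],
    [1.73,-4.43,0],
    [1.73,-4.43,0],
    [1.73,-4.43,0],
    [0,0,0],
    [0,0,0],
    [0,0,5],
    [0,0,0],
  ],
  yaw=[0,0,0,0,0,0,0,9.8,9.8,0,0],
)

```text
time_s: 9.75
position: [491.8, -29.8, 251.8]
eef_rot: [[0.986, -0.165, -0.009], [-0.165, -0.986, 0.001], [-0.009, 0.001, -1.0]]
ft_force: [-0.1, -0.4, 0.5]
gripper_width: 52.0
gripper_force: 0.0
```

```bash
python3 - <<'E'
from h import *
np.set_printoptions(precision=3,suppress=True)
s=get_state();print(s["position"],s["gripper_width"],s["eef_rot"])
im,d=camera("scene");cv2.imwrite("pics/s4.png",cv2.resize(im[90:270,230:410,::-1],(600,600)))
p=cloud("scene",d).reshape(-1,3)
g=p[((p>[380,-90,150])&(p<[640,30,172])).all(1)];m=g.mean(0);print(m,np.linalg.svd(g-m)[2][0])
E
```

```text
[491.781 -29.847 251.755] 52.04367012470668 [[ 0.986 -0.165 -0.009]
 [-0.165 -0.986  0.001]
 [-0.009  0.001 -1.   ]]
[500.764 -26.946 161.118] [ 0.987 -0.16  -0.   ]
```

View pics/s4.png

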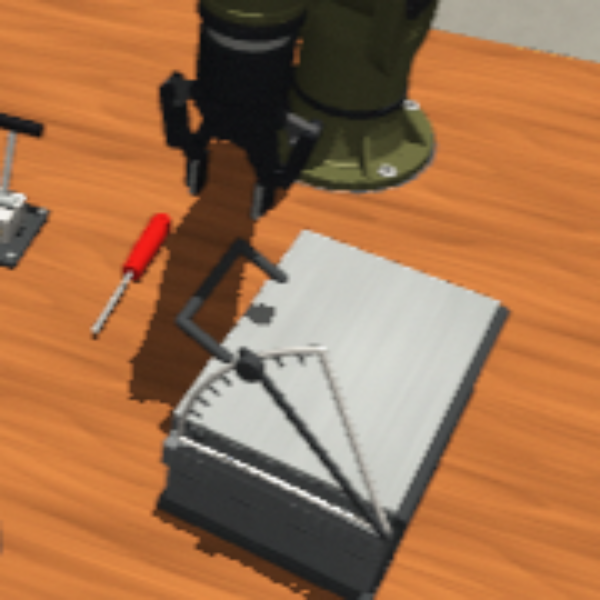

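The fingers straddle the bar's position from above (bar at crop 210,280). Descend and close.

Emit:
apply_moves(
  jaw=[100,100,100,100,100,255,255,255,255,255,255],
  travel=[
    [0,0,4],
    [0,0,3],
    [0,0,2],
    [0,0,1.8],
    [0,0,0],
    [0,0,0],
    [0,0,0],
    [0,0,0],
    [0,0,0],
    [0,0,0],
    [0,0,0],
  ],
  yaw=[0,0,0,0,0,0,0,0,0,0,0],
)

```text
time_s: 11.18
position: [494.5, -35.0, 148.5]
eef_rot: [[0.985, -0.17, 0.001], [-0.17, -0.985, -0.006], [0.002, 0.006, -1.0]]
ft_force: [-2.5, -14.3, 5.9]
gripper_width: 9.3
gripper_force: 58.6
```

```bash
python3 - <<'E'
from h import *
np.set_printoptions(precision=2,suppress=True)
im,d=camera("scene");a=cv2.resize(im[120:240,250:370,::-1],(400,400))
im,d=camera("top");b=cv2.resize(im[150:280,130:260,::-1],(400,400));cv2.imwrite("pics/s5.png",np.hstack([a,b]))
s=get_state();print(s["position"],s["gripper_width"],s["gripper_force"],s["ft_force"],s["ft_torque"])
E
```

```text
[494.47 -34.96 148.49] 9.636770543510641 58.5658997297287 [ -1.14 -13.34   5.44] [-3.05  0.31  0.09]
```

View pics/s5.png

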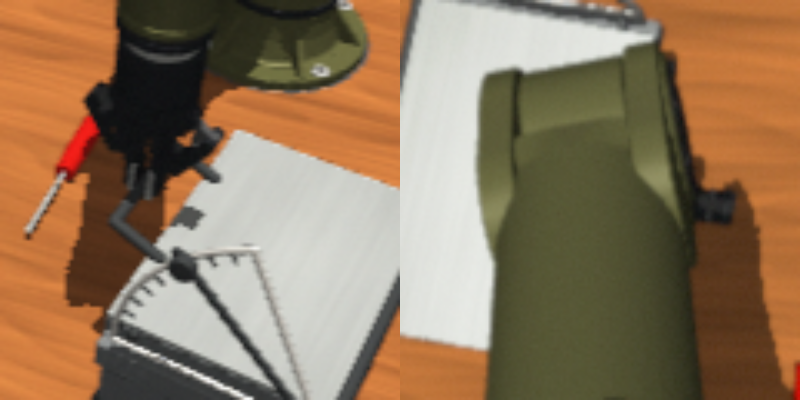

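The bar is between the fingers, but off centre: the arm is being pulled 5 mm in y and pushed up. I'll regrasp, centred.

Emit:
apply_moves(
  jaw=[150,150,150,150],
  travel=[
    [0,0,0],
    [0,0,0],
    [0,0.6,0],
    [0,0,0],
  ],
  yaw=[0,0,0,0],
)

```text
time_s: 11.78
position: [493.4, -36.2, 147.3]
eef_rot: [[0.986, -0.167, -0.0], [-0.167, -0.986, -0.0], [-0.0, 0.0, -1.0]]
ft_force: [0.0, -0.5, -0.1]
gripper_width: 35.1
gripper_force: 0.0
```

Emit:
apply_moves(
  jaw=[255,255,255,255,255],
  travel=[
    [0,0,0.1],
    [0,0,0],
    [0,0,0],
    [0,0,0],
    [0,0,0],
  ],
  yaw=[0,0,0,0,0],
)

```text
time_s: 12.4
position: [493.6, -35.0, 146.3]
eef_rot: [[0.986, -0.166, 0.0], [-0.166, -0.986, 0.001], [0.0, -0.001, -1.0]]
ft_force: [0.1, 5.3, -0.1]
gripper_width: 9.8
gripper_force: 58.4
```

The bar is well gripped with low residual force. Lift along the arc, first half.

Emit:
apply_moves(
  jaw=[255,255,255,255,255,255,255,255,255,255],
  travel=[
    [0,-0.18,-1.13],
    [0,-0.22,-1.13],
    [0,-0.29,-1.11],
    [0,-0.33,-1.1],
    [0,-0.39,-1.08],
    [0,-0.44,-1.06],
    [0,-0.49,-1.04],
    [0,-0.54,-1.01],
    [0,0,0],
    [0,0,0],
  ],
  yaw=[0,0,0,0,0,0,0,0,0,0],
)

```text
time_s: 13.65
position: [498.0, -8.0, 232.8]
eef_rot: [[0.986, -0.167, -0.001], [-0.167, -0.986, -0.001], [-0.0, 0.001, -1.0]]
ft_force: [0.6, -1.2, -4.8]
gripper_width: 9.6
gripper_force: 58.6
```

Tracking cleanly. Second half, stopping a little short to measure.

Emit:
apply_moves(
  jaw=[255,255,255,255,255,255,255,255,255],
  travel=[
    [0,-0.59,-0.98],
    [0,-0.63,-0.96],
    [0,-0.68,-0.92],
    [0,-0.73,-0.89],
    [0,-0.77,-0.85],
    [0,-0.8,-0.82],
    [0,-0.85,-0.78],
    [0,0,0],
    [0,0,0],
  ],
  yaw=[0,0,0,0,0,0,0,0,0],
)

```text
time_s: 14.78
position: [505.9, 39.8, 295.8]
eef_rot: [[0.986, -0.168, -0.001], [-0.168, -0.986, -0.004], [-0.0, 0.005, -1.0]]
ft_force: [-3.2, -9.4, 1.1]
gripper_width: 9.5
gripper_force: 58.6
```

```bash
cat > m.py <<'E'
from h import *
np.set_printoptions(precision=3,suppress=True)
th=-0.167;xb=np.array([np.cos(th),np.sin(th),0]);yb=np.array([-np.sin(th),np.cos(th),0])
H=np.array([493.6,-34.8,160.])+235*yb-[0,0,30]
s=get_state();z=s["position"][2]-146.3+30;print(s["position"],s["ft_force"],"angle from z",np.arcsin(z/236.9)-.127)
for c in("scene","top"):
    im,d=camera(c);cv2.imwrite(f"pics/{c}6.png",im[:,:,::-1])
    q=cloud(c,d).reshape(-1,3)-H;b=np.stack([q@xb,-q@yb,q[:,2]],1)
    for nm,lo,hi in(("lid",-130,130),("idx",158,175)):
        k=(b[:,0]>lo)&(b[:,0]<hi)&(b[:,1]>20)&(b[:,1]<150)&(b[:,2]>20);k&=abs(np.arctan2(b[:,2],b[:,1])-.77)<.2
        p=b[k][:,1:].astype(np.float32)
        if len(p)<15: print(c,nm,len(p));continue
        f=cv2.fitLine(p,cv2.DIST_HUBER,0,.01,.01).ravel();print(c,nm,len(p),"slope",np.arctan(f[1]/f[0]),"offset from hinge",(f[3]-f[1]/f[0]*f[2])*abs(f[0]))
E
python3 m.py; python3 - <<'E'
import cv2,numpy as np
a=cv2.imread("pics/scene6.png")[110:270,240:400];b=cv2.imread("pics/top6.png")[100:260,110:270]
cv2.imwrite("pics/c6.png",np.hstack([cv2.resize(a,(400,400)),cv2.resize(b,(400,400))]))
E
```

```text
[505.886  39.813 295.818] [-3.163 -9.425  1.095] angle from z 0.7329014944232821
scene lid 3428 slope 0.709317 offset from hinge 8.603726
scene idx 222 slope 0.7765165 offset from hinge 6.562439
top lid 738 slope 0.70340323 offset from hinge 8.597559
top idx 123 slope 0.78286266 offset from hinge 5.922759
```

View pics/c6.png

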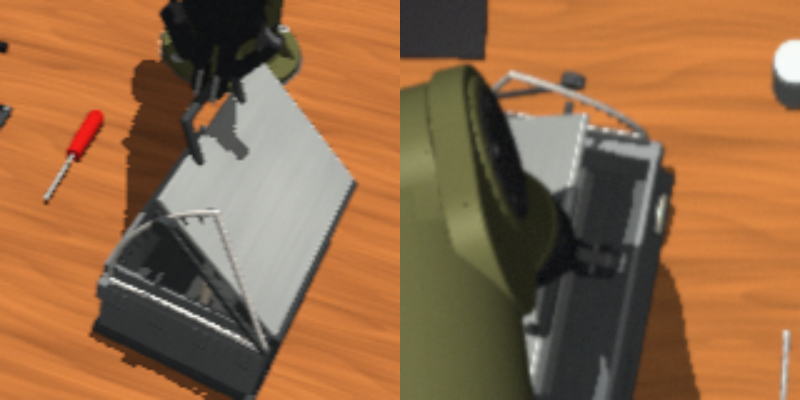

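The lid reads about 0.705 and the index about 0.775, so lift about 0.07 more.

Emit:
apply_moves(
  jaw=[255,255,255,255,255],
  travel=[
    [0,-0.55,-0.58],
    [0,-0.55,-0.57],
    [0,0,0],
    [0,0,0],
    [0,0,0],
  ],
  yaw=[0,0,0,0,0],
)

```text
time_s: 15.5
position: [507.8, 52.0, 306.7]
eef_rot: [[0.986, -0.167, -0.001], [-0.167, -0.986, -0.002], [-0.001, 0.002, -1.0]]
ft_force: [-2.3, -6.6, -2.4]
gripper_width: 9.2
gripper_force: 58.9
```

```bash
python3 m.py; python3 - <<'E'
from h import *
s=get_state();print(s["joint_vel"],s["gripper_force"])
im,d=camera("scene");p=cloud("scene",d).reshape(-1,3)
g=p[((p>[440,-430,160])&(p<[620,-280,205])).all(1)];print("grip",g.mean(0),len(g))
E
```

```text
[507.841  51.972 306.744] [-2.306 -6.567 -2.36 ] angle from z 0.8068219716606715
scene lid 3197 slope 0.7810868 offset from hinge 8.183236
scene idx 219 slope 0.78300154 offset from hinge 5.7297287
top lid 1205 slope 0.77722746 offset from hinge 7.6830764
top idx 130 slope 0.7809714 offset from hinge 5.9469686
[ 0.00156402  0.00080097  0.00050558  0.00170394  0.00062454 -0.00143637
 -0.00057128] 58.881733417510986
grip [ 492.34563938 -342.14952316  180.65475911] 194
```

Lid and index agree to within 0.01 rad, everything is still, and the lever is at rest. Handing in.

```bash
python3 -c "
from rig import *
print(sign_off())"
```

```text
the job is handed in; nothing more can be done
None
```

I swung the purge lever to its stop, held it and let it come fully back, then handed in with the gripper still holding the lid at about 0.78 rad, within about 0.01 rad of the index arm by the camera fits; no verdict came back.

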